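# Lock the collar on the fan shaft

## Robot

A 6-joint arm with a two-finger parallel gripper is mounted at the origin on the work surface. World frame = base frame: x ahead of the robot, y to its left, z up, the work surface at z = 0. Lengths are in m, angles in rad, forces in N, time in s.
With the tool pointing down it reaches from about 0.275 to 0.875 m from the base axis. Payload 12.5 kg.
Tool frame: the origin (TCP) lies at the very end of the fingers, on their centre line; the grasp point (between the pads) lies 19 mm behind it; x points along the fingers, z is the direction in which the jaws open and shut, and the axes are right-handed (so a half turn about x gives the same grasp; the last joint's range is limited). The gripper opens to 85 mm and grips with 20 to 120 N. Pads are 22 mm wide; open, the fingers measure 114 mm over their backs; the gripper's body (76 mm by 85 mm) begins 54 mm behind the grasp point. The pads swing forward as they close: fully open they stand 13 mm farther back than shut.
Start: joints at [-1.277, 0.351, 1.652, -0, 1.139, -0.085], TCP at [0.203, -0.511, 0.231] pointing down, gripper open.
Joint ranges: [-2.75, 2.75], [-0.79, 2.1], [0.01, 2.65], [-1.57, 4.71], [0.07, 3.14], [-2.87, 2.87]. Speed limits (rad/s): [2.22, 2.22, 2.79, 3.14, 3.14, 3.14].

## Interface

Orientations are given as a 3x3 rotation matrix whose columns are the frame's x, y, z axes.
In Python, from workcell import bot gives the robot as it stands.
- The arm moves only by the shell command python3 -m creep 'ROWS' [FORCE]. ROWS is a JSON object of lists of equal length, an entry for each row: "travel": the shift along the world's x, y, z in mm, a list of three; "twist": the turn, a rotation vector about the world's x, y, z in degrees, a list of three; "fingers": the opening in per cent of the stroke, from 0 (shut) to 100 (fully open). In form: {"travel": [[x, y, z], ...], "twist": [[ax, ay, az], ...], "fingers": [fingers, ...]}. A call has 1 to 20 rows; each row shifts and turns the commanded pose from where the row before left it; what a row does not reach is not made up. A row lasts 1/10 s, in which the tool goes at most 50 mm and 8.59 degrees, less where a joint would pass 70% of its speed; a pose out of reach is approached as far as the arm can. A call is refused whole if a number of a shift passes 50 or a number of a turn 8.59, either way. A call with a gripper value outside its range is refused whole. The fingers move at their own pace and stop on an object; FORCE is the grip in N (left out, the last holds). Time passes only in rows, so rows that do not move let the fingers close. It gives the time, the measured TCP pose, the force and the opening at its end, in the units of the state.
- bot.get_obs(): the state, without advancing time (a new reading comes with each control period).
- bot.grab_frame(name): name is "scene" or "top" or "wrist"; returns a dict with "color" (480x640x3 uint8, blue, green, red), "vfov" (degrees; the focal length in pixels is half the picture's height over the tangent of half this angle, whatever the lens; pixels are square), "cx", "cy" (the principal point, pixels), "xyz" and "orientation" of the camera in the world; the wrist camera has in their place "hand_eye" (4x4, takes a point from camera to tool coordinates, whose origin is the TCP and whose axes are the tool frame's). Camera axes: x right, y down, z forward; pixel columns grow to the right and rows downward; lengths in m; the calibration is good to about 2 mm. A picture is of the moment at which its call begins: read the wrist's pose just before it. There is no depth.
- bot.sign_off(): hands the job in, once; it reports no verdict.
The state is a dict: "time_s": time; "joints": joint angles; "qd": joint speeds; "effort": joint torques, N m; "eef_pos": TCP position; "ee_rot": TCP orientation; "force": force on the tool from outside, world axes, zero at the start; "torque": the same for the moment, N m; "width": finger opening in m.
Only numpy, scipy, OpenCV 4.12 (cv2) and the standard library are available. Lean on these libraries where they do the work, as an engineer would, in place of code of your own. Each camera call takes 0.05 s, during which the arm holds its last target. There are 200 camera calls.

## Task

Turn the collar on the fan shaft, by its black knob, until its set screw points squarely at the shaft's milled flat, then turn the knob clockwise until it stops, so that the collar is tight and still faces the flat. Let go, and leave the loose parts on the board where they lie.

Things in the scene. Friction and masses are not known exactly. Their poses are not given: they have to be found in the camera images.
- collar_centre (a point): Centre of the steel collar (84 mm diameter, 44 mm wide) on the shaft's axis, 110 mm above the table. y runs along the shaft, z out along the set screw. It swings on the shaft about y, does not slide, needs about 0.3 N m (4 N at the knob) and stays where left. Its screw starts leaning 0.75 to 1.25 rad from upright to the robot's side; limits 1.45 rad to that side, 1.2 rad to the other.
- knob (a point): Centre of the black round knob (42 mm diameter, ribs to 45 mm; 32 mm tall), the head of the collar's set screw, 74 mm out from the shaft's axis. z points outward along the screw, away from the shaft. The knob's inner end is 16 mm clear of the collar's rim, joined by a 12 mm steel screw. A steel bar across its top shows its turn.
- flat (a point): Mid-width of the shaft's flat, 60 mm along the shaft from the collar's centre, 11.5 mm out from the axis. The flat is a bright milled strip 27 mm wide, on both sides of the collar, on a locked dark steel shaft of 36 mm. z: the flat's outward normal, within 0.3 rad of up, leaning to or from the robot; y: along the shaft. The screw faces the flat when the knob's z is parallel to this z.
- set_screw (a joint): Turn of the set screw in rad, growing as the knob is turned clockwise seen from outside (looking at the knob's top towards the shaft). It starts loose at 0.1 to 0.7 and comes to a hard stop, tight, at 2.1. It needs about 0.12 N m to turn, does not visibly move in or out, and stays where it is left.
- stand: Fixed wooden board, 200 x 460 x 20 mm, carrying the shaft along its y in two grey pillow-block bearings 148 mm high whose inner faces are 115 mm either side of the collar's centre. Origin under the board's centre, straight below the collar; x across the shaft, away from the robot.
- wrench: Loose steel wrench, 170 mm long, lying on the board on the robot's side of the shaft; leave it. Origin under its middle.
- spare_collar: Loose spare steel ring, 72 mm diameter, 30 mm high, lying on the board beyond the shaft; leave it. Origin at the centre of its underside.
- bearing_cap: Loose grey cap, 64 mm diameter, 22 mm high, lying on the board beyond the shaft; leave it. Origin at the centre of its underside.

How it is judged:
On the way, in this order (a step that is already met when the one before it is completed fails the run):
1. the set screw faces the flat (within 0.12 rad) while it is still loose (screw below 1.8 rad) (angle between the z axis of knob and the z axis of flat, either way round below 0.12 rad and value of joint set_screw below 1.8 rad), for 0.2 s.
2. the screw is turned to within 0.15 rad of its stop, still facing the flat (within 0.12 rad) (value of joint set_screw above 1.95 rad and angle between the z axis of knob and the z axis of flat, either way round below 0.12 rad), for 0.2 s.
At the end, for the whole second after the job is handed in: The set screw's axis is within 0.12 rad of the normal of the shaft's flat and the screw is turned past 1.95 rad (stop at 2.1), the gripper clear of everything (all of step 2); the robot touches nothing.
It fails at once if a loose part on the board is shifted by more than 30 mm (distance of any of wrench, spare_collar, bearing_cap from where it was at the start of the episode above 0.03 m).
It also fails if it takes over 50 s, if anything falls off the work surface, if the arm or the gripper's body presses on something with over 40 N, if the wrist force passes 120 N, or if a joint passes its speed limit or range.

## Working session

There is one attempt and no reset: what is moved stays moved. The work goes in short steps, Python scripts to look and compute and a shell command to move; the robot and the scene stay as the last step left them, time stands still between calls to the robot, and variables do not carry over. Pictures are saved under pics/ and viewed, about 8 in all and at most 12, crops included, and the job is handed in when it is done.

```bash
mkdir -p pics; ls; python3 - <<'E'
from workcell import bot
import cv2,numpy as np
o=bot.get_obs(); print({k:np.round(v,3).tolist() for k,v in o.items()})
ims=[]
for n in("scene","top"):
    f=bot.grab_frame(n); cv2.imwrite(f"pics/{n}0.png",f["color"]); print(n,f["vfov"],f["cx"],f["cy"],f["xyz"],np.round(f["orientation"],3).tolist())
f=bot.grab_frame("wrist");print(f["hand_eye"],f["vfov"]);cv2.imwrite("pics/wrist0.png",f["color"])
E
```

```text
pics
{'time_s': 0.0, 'joints': [-1.277, 0.351, 1.652, 0.0, 1.139, -0.085], 'qd': [-0.001, -0.001, 0.001, 0.001, -0.001, -0.0], 'effort': [0.0, -50.611, -29.141, -0.0, 0.005, 0.0], 'eef_pos': [0.203, -0.511, 0.231], 'ee_rot': [[-0.0, 0.929, 0.37], [0.001, 0.37, -0.929], [-1.0, 0.0, -0.001]], 'force': [0.744, -1.228, 0.076], 'torque': [-0.027, -0.006, -0.004], 'width': 0.085}
scene 52.393933090653235 319.08651999612664 243.8714029097928 [ 0.84875042 -0.15550322  0.71005748] [[0.609, 0.682, -0.405], [0.793, -0.531, 0.299], [-0.011, -0.504, -0.864]]
top 51.67072915974479 313.84618057240493 222.85187447986215 [0.53885927 0.03665161 0.77125184] [[-0.009, -0.996, 0.088], [-1.0, 0.009, -0.001], [-0.0, -0.088, -0.996]]
[[ 9.60519751e-04 -2.59615008e-01  9.65711719e-01 -1.42961359e-01]
 [-1.69131727e-03 -9.65711205e-01 -2.59613188e-01  6.54828963e-02]
 [ 9.99998108e-01 -1.38396132e-03 -1.36667603e-03  1.51424116e-03]
 [ 0.00000000e+00  0.00000000e+00  0.00000000e+00  1.00000000e+00]] 60.206232667679934
```

View pics/scene0.png

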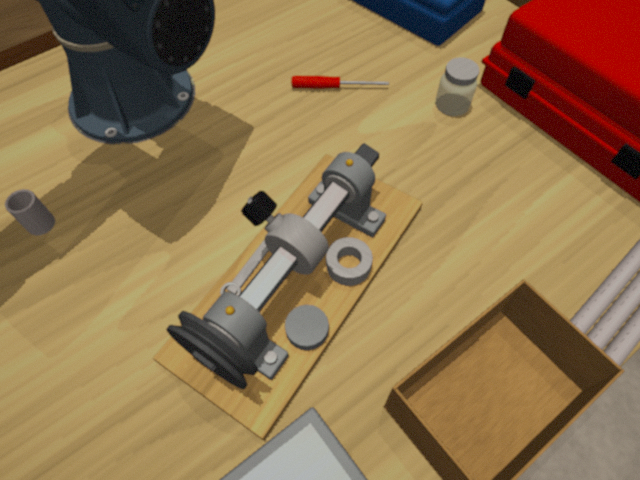

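View pics/top0.png

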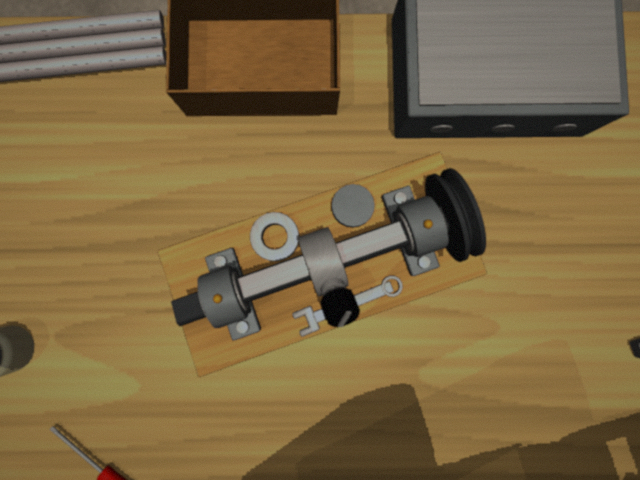

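Scene: the knob is at about (259,208) and the collar at (297,243). Top: the knob is at (340,306), the oil dots at (217,299) and (428,224), and the wrench lies under the knob, which leans towards the robot.

```bash
cat > h.py <<'E'
import cv2,numpy as np
from workcell import bot
def cam(n):
    o=bot.get_obs(); f=bot.grab_frame(n); h,w=f["color"].shape[:2]
    F=h/2/np.tan(np.radians(f["vfov"])/2)
    if n=="wrist":
        H=np.array(f["hand_eye"]); R0=np.array(o["ee_rot"])
        R=R0@H[:3,:3]; p=np.array(o["eef_pos"])+R0@H[:3,3]
    else: R=np.array(f["orientation"]); p=np.array(f["xyz"])
    return dict(im=f["color"],F=F,c=np.array([f["cx"],f["cy"]]),R=R,p=p)
def ray(C,uv):
    d=np.append((np.array(uv)-C["c"])/C["F"],1); d=C["R"]@d; return C["p"],d/np.linalg.norm(d)
def proj(C,X):
    q=C["R"].T@(np.array(X)-C["p"]); return C["c"]+C["F"]*q[:2]/q[2]
def plane(C,uv,z):
    p,d=ray(C,uv); return p+d*(z-p[2])/d[2]
def tri(*rs):
    A=[np.eye(3)-np.outer(d,d) for p,d in rs]; X=np.linalg.solve(sum(A),sum(a@p for a,(p,d) in zip(A,rs)))
    return X,[np.linalg.norm(a@(X-p)) for a,(p,d) in zip(A,rs)]
def blob(mask,near,r=60):
    n,l,s,c=cv2.connectedComponentsWithStats(mask.astype(np.uint8))
    k=[i for i in range(1,n) if s[i,4]>8 and np.hypot(*(c[i]-near))<r]
    k=max(k,key=lambda i:s[i,4]); return c[k],s[k]
def orange(im):
    h=cv2.cvtColor(im,cv2.COLOR_BGR2HSV); return (h[...,0]>12)&(h[...,0]<25)&(h[...,1]>190)&(h[...,2]>140)
E
python3 - <<'E'
from h import *
T=cam("top");S=cam("scene")
P={}
for n,a,b in(("d1",(217,299),(350,161)),("d2",(428,224),(230,310))):
    u,s=blob(orange(T["im"]),a,12);v,t=blob(orange(S["im"]),b,12)
    P[n],e=tri(ray(T,u),ray(S,v)); print(n,u,v,P[n],e)
kt=blob(T["im"].max(2)<45,(340,306),25);ks=blob(S["im"].max(2)<45,(259,208),25)
print(kt,ks); K,e=tri(ray(T,kt[0]),ray(S,ks[0])); print("knob",K,e)
ax=P["d2"]-P["d1"]; print(np.linalg.norm(ax)); ax[2]=0; ax/=np.linalg.norm(ax)
m=(P["d1"]+P["d2"])/2; print("ax",ax,"mid",m)
n=np.array([ax[1],-ax[0],0]); n*=np.sign(n[0]); d=K-m; d[2]=K[2]-.11
print("n",n,"along",d@ax,"out",d@n,"up",d[2],"lean",np.arctan2(-(d@n),d[2]),np.hypot(d@n,d[2]))
# collar silhouettes
cc=m-0; 
for C in(T,S): print(proj(C,[m[0],m[1],.11]),proj(C,K))
E
```

```text
d1 [216.56521739 298.69565217] [349. 162.] [0.5005055  0.15892033 0.14763099] [np.float64(0.0007208696035598941), np.float64(0.0007208696035597867)]
d2 [428.31818182 223.72727273] [229.5483871  310.16129032] [ 0.59187409 -0.1071676   0.14854109] [np.float64(0.001079527017885726), np.float64(0.0010795270178858183)]
(array([338.81535471, 305.25364431]), array([ 321,  287,   38,   39, 1029], dtype=int32)) (array([258.91149068, 208.13819876]), array([243, 192,  33,  33, 644], dtype=int32))
knob [0.49111245 0.00642079 0.15352475] [np.float64(6.570811004326338e-05), np.float64(6.570811004325613e-05)]
0.28133935973613483
ax [ 0.32476463 -0.94579487  0.        ] mid [0.54618979 0.02587636 0.14808604]
n [ 0.94579487  0.32476463 -0.        ] along 0.0005138093775363028 out -0.05841034731153572 up 0.043524750160856926 lean 0.9304033702122562 0.07284347980169016
[321.94137177 260.97309608] [338.769254  305.2260556]
[295.38938224 243.71109819] [258.86367654 208.14072009]
```

```bash
python3 -m creep '{"travel":[[19,27.5,8],[19,27.5,8],[19,27.5,8],[19,27.5,8],[19,27.5,8],[19,27.5,0],[19,27.5,0],[19,27.5,0],[19,27.5,0],[19,27.5,0],[19,27.5,0],[19,27.5,0],[19,27.5,0],[19,27.5,0],[19,27.5,0],[19,27.5,0],[19,27.5,0],[19,27.5,0],[19,27.5,0],[19,27.5,0]],"twist":[[0,0,8.5],[0,0,8.5],[0,0,8.5],[0,0,8.5],[0,0,8.5],[0,0,8.5],[0,0,8.5],[0,0,8.5],[0,0,8.5],[0,0,8.5],[0,0,8.5],[0,0,8.5],[0,0,8.5],[0,0,8.5],[0,0,8.5],[0,0,8.5],[0,0,8.5],[0,0,8.5],[0,0,8.5],[0,0,8.5]],"fingers":[100,100,100,100,100,100,100,100,100,100,100,100,100,100,100,100,100,100,100,100]}'
python3 -m creep '{"travel":[[0,0,0],[0,0,0],[0,0,0]],"twist":[[0,0,7],[0,0,0],[0,0,0]],"fingers":[100,100,100]}'
python3 - <<'E'
from h import *
import pickle
o=bot.get_obs(); print(o["time_s"],np.round(o["joints"],3),np.round(o["eef_pos"],4)); print(np.round(o["ee_rot"],3))
W=cam("wrist"); pickle.dump(W,open("w1.pkl","wb")); cv2.imwrite("pics/w1.png",W["im"])
ax=np.array([ 0.32476463,-0.94579487,0]);m=np.array([.54619,.02588,.11])
for s in(-.08,-.06,0,.06,.08): print(s,proj(W,m+s*ax))
E
```

```text
time_s: 2.25
eef_pos: [0.584, 0.0403, 0.2712]
ee_rot: [[-0.0, -0.978, -0.209], [-0.0, -0.209, 0.978], [-1.0, 0.0, 0.0]]
force: [-0.2, -0.4, 0.1]
width: 0.0852
time_s: 2.55
eef_pos: [0.5832, 0.0388, 0.2712]
ee_rot: [[-0.0, -0.948, -0.317], [-0.0, -0.317, 0.948], [-1.0, 0.0, 0.0]]
force: [-0.3, 0.1, 0.4]
width: 0.0855
2.55 [-0.013  0.377  1.511 -0.     1.253 -1.907] [0.5832 0.0388 0.2712]
[[-0.    -0.948 -0.317]
 [-0.    -0.317  0.948]
 [-1.     0.     0.   ]]
-0.08 [433.18979928 167.28785323]
-0.06 [405.62589758 167.5641362 ]
0 [322.96974263 168.39262878]
0.06 [240.36687275 169.22058726]
0.08 [212.84441502 169.49645482]
```

View pics/w1.png

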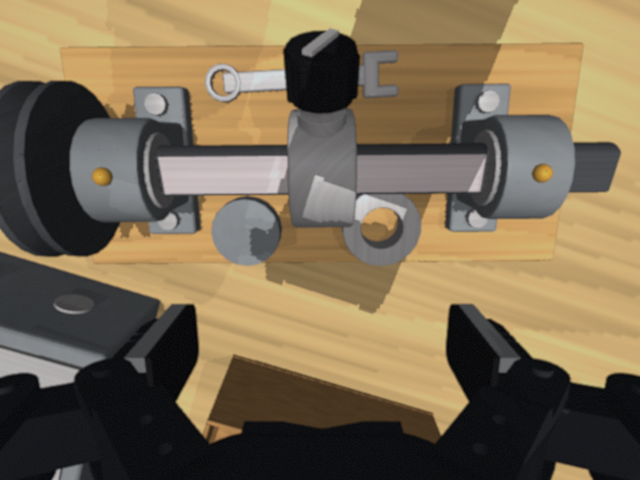

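The strip spans about rows 155–193 at column 240, with a dark shaft margin only on the robot's side (rows 147–155). The flat therefore leans away from the robot.

```bash
python3 - <<'E'
from h import *
import pickle
W=pickle.load(open("w1.pkl","rb")); g=cv2.cvtColor(W["im"],cv2.COLOR_BGR2GRAY).astype(float)
for a,b in((225,255),(385,400),(400,425),(180,210)):
    p=g[138:202,a:b].mean(1); d=np.diff(p); print(a,b,p.round().astype(int).tolist())
ax=np.array([ 0.32476463,-0.94579487,0]);m=np.array([.54619,.02588,.11]);n=np.array([.9458,.32476,0]);z=np.array([0,0,1.])
for s in(.06,-.06):
    sil=[proj(W,m+s*ax+.018*(np.sin(t)*n+np.cos(t)*z))[1] for t in np.linspace(-3.14,3.14,200)]
    print("sil",min(sil),max(sil))
    for a in np.arange(-.3,.31,.1):
        N=np.sin(a)*n+np.cos(a)*z;t=np.cos(a)*n-np.sin(a)*z
        print(round(a,2),[proj(W,m+s*ax+.0115*N+k*.0135*t)[1].round(1) for k in(-1,1)])
E
```

```text
225 255 [157, 157, 158, 158, 158, 151, 123, 81, 51, 46, 51, 54, 55, 58, 60, 61, 66, 96, 145, 179, 188, 187, 185, 186, 188, 190, 190, 191, 190, 189, 188, 189, 190, 192, 195, 197, 198, 199, 198, 196, 194, 191, 191, 192, 192, 192, 193, 192, 189, 189, 190, 190, 190, 192, 181, 142, 105, 119, 127, 111, 96, 103, 121, 134]
385 400 [103, 102, 102, 101, 95, 76, 49, 36, 35, 38, 40, 41, 42, 44, 45, 49, 74, 109, 127, 130, 129, 131, 133, 135, 136, 136, 135, 133, 132, 133, 135, 135, 135, 136, 135, 135, 135, 136, 136, 134, 133, 133, 133, 133, 133, 133, 132, 131, 130, 131, 131, 131, 130, 120, 91, 75, 99, 118, 122, 121, 121, 120, 121, 128]
400 425 [95, 97, 98, 100, 95, 74, 47, 34, 36, 38, 39, 41, 42, 44, 45, 51, 76, 110, 126, 129, 129, 130, 132, 133, 134, 135, 133, 131, 131, 132, 134, 134, 134, 135, 134, 133, 134, 134, 134, 132, 131, 132, 132, 132, 132, 132, 130, 129, 129, 130, 130, 130, 127, 112, 84, 68, 83, 96, 100, 101, 101, 102, 103, 105]
180 210 [104, 103, 103, 104, 104, 101, 88, 66, 48, 45, 50, 53, 55, 56, 58, 61, 64, 81, 125, 169, 188, 188, 186, 185, 187, 188, 189, 190, 190, 189, 187, 187, 189, 192, 194, 195, 197, 197, 197, 196, 194, 192, 192, 192, 193, 194, 194, 193, 191, 191, 192, 193, 193, 193, 185, 155, 109, 83, 81, 83, 81, 80, 81, 83]
sil 143.75386807369637 194.16363552660792
-0.3 [np.float64(146.6), np.float64(184.9)]
-0.2 [np.float64(147.8), np.float64(186.8)]
-0.1 [np.float64(149.3), np.float64(188.5)]
0.0 [np.float64(150.9), np.float64(189.9)]
0.1 [np.float64(152.8), np.float64(191.2)]
0.2 [np.float64(154.9), np.float64(192.2)]
0.3 [np.float64(157.1), np.float64(193.0)]
sil 142.0569902272307 192.5355598136533
-0.3 [np.float64(144.8), np.float64(183.2)]
-0.2 [np.float64(146.0), np.float64(185.1)]
-0.1 [np.float64(147.5), np.float64(186.8)]
0.0 [np.float64(149.2), np.float64(188.3)]
0.1 [np.float64(151.1), np.float64(189.5)]
0.2 [np.float64(153.1), np.float64(190.5)]
0.3 [np.float64(155.4), np.float64(191.3)]
```

The flat leans +0.20 rad away from the robot; all four edges agree to within 0.02. The knob is at −0.93, so the swing is about 65°. I'll tilt the tool onto the screw's axis and stand off.

```bash
python3 -m creep '{"travel":[[-16.5,-5.7,0],[-16.5,-5.7,0],[-16.5,-5.7,0],[-16.5,-5.7,0],[-16.5,-5.7,0],[-16.5,-5.7,0],[-16.5,-5.7,0],[-16.5,-5.7,0],[0,0,-21.5],[0,0,-21.5],[0,0,-21.5],[0,0,-21.5],[0,0,0],[0,0,0]],"twist":[[2.16,-6.3,0],[2.16,-6.3,0],[2.16,-6.3,0],[2.16,-6.3,0],[2.16,-6.3,0],[2.16,-6.3,0],[2.16,-6.3,0],[2.16,-6.3,0],[0,0,0],[0,0,0],[0,0,0],[0,0,0],[0,0,0],[0,0,0]],"fingers":[100,100,100,100,100,100,100,100,100,100,100,100,100,100]}'
cat > chk.py <<'E'
from h import *
m=np.array([.54619,.02588,.11]);ax=np.array([ 0.32476463,-0.94579487,0]);n=np.array([.9458,.32476,0])
o=bot.get_obs();R=np.array(o["ee_rot"]);d=np.array(o["eef_pos"])-m;x=-R[:,0]
print("t",o["time_s"],"j",np.round(o["joints"],3),"w",o["width"],"F",np.round(o["force"],1),"T",np.round(o["torque"],2))
print("tcp out/up/along mm",(d@n*1e3).round(1),(d[2]*1e3).round(1),(d@ax*1e3).round(1),"radius",np.hypot(d@n,d[2])*1e3,"posangle",np.arctan2(d@n,d[2]),"tool lean",np.arctan2(x@n,x[2]),"side",x@ax)
g=d-R[:,0]*.019; print("grasp angle",np.arctan2(g@n,g[2]),"r",np.hypot(g@n,g[2])*1e3)
E
python3 chk.py; python3 -c "
from h import *
W=cam('wrist');cv2.imwrite('pics/w2.png',W['im'])"
```

```text
time_s: 4.0
eef_pos: [0.4558, 0.0472, 0.2625]
ee_rot: [[0.681, -0.684, -0.263], [0.185, -0.186, 0.965], [-0.709, -0.705, -0.0]]
force: [-0.1, -1.2, 0.7]
width: 0.0856
t 4.0 j [-0.176 -0.117  2.322  1.002  0.366 -2.865] w 0.08562871164875926 F [-0.1 -1.2  0.7] T [-0.08  0.37  0.02]
tcp out/up/along mm -78.5 152.5 -49.5 radius 171.56742202458761 posangle -0.47546048916966677 tool lean -0.7818185172688153 side -0.045972774017778585
grasp angle -0.5056317551425076 r 189.7499879162068
```

View pics/w2.png

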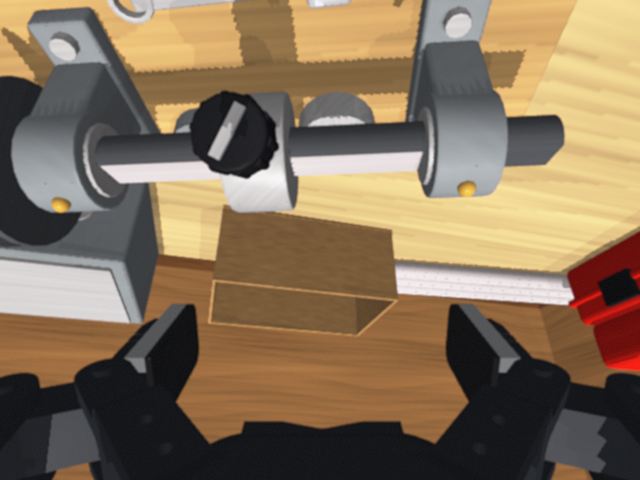

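The tool stopped at joint 6's limit near the wrist singularity (2.865), so it is short of the lean and 50 mm off sideways. The knob is at (233,132) in this view. I'll grip with a smaller tool lean (0.55); pinching across the knob along the shaft allows that.

```bash
cat > plan.py <<'E'
import sys
from chk import *
from scipy.spatial.transform import Rotation as Ro
# args: tool lean, knob lean, tcp distance beyond knob centre (mm), extra turn about tool x (deg)
L,k,b,tw=map(float,sys.argv[1:5]); z=np.array([0,0,1.])
X=np.sin(-L)*n-np.cos(L)*z; Z=-ax; Y=np.cross(Z,X); Rt=Ro.from_rotvec(np.radians(tw)*X).as_matrix()@np.c_[X,Y,Z]
T=m+.074*(np.sin(k)*n+np.cos(k)*z)+X*b/1e3
print("travel mm",((T-o["eef_pos"])*1e3).round(1),"twist deg",np.degrees(Ro.from_matrix(Rt@R.T).as_rotvec()).round(1))
E
python3 plan.py -.55 -.93 -45 0
```

```text
t 4.05 j [-0.177 -0.117  2.322  1.002  0.366 -2.866] w 0.08550681181809436 F [-0.3 -0.6  0.2] T [-0.12  0.32  0.04]
tcp out/up/along mm -78.4 152.8 -49.3 radius 171.77531919541923 posangle -0.4740361425569212 tool lean -0.7823850366376306 side -0.046423635834727195
grasp angle -0.5043651571312276 r 189.94707181013632
travel mm [ 11.8 -48.  -70.2] twist deg [-3.9 12.8  3.7]
```

```bash
python3 -m creep '{"travel":[[0,0,0],[0,0,0],[3,-12,0],[3,-12,0],[3,-12,0],[3,-12,0],[0,0,-17.5],[0,0,-17.5],[0,0,-17.5],[0,0,-17.5],[0,0,0],[0,0,0]],"twist":[[-1.95,6.4,1.85],[-1.95,6.4,1.85],[0,0,0],[0,0,0],[0,0,0],[0,0,0],[0,0,0],[0,0,0],[0,0,0],[0,0,0],[0,0,0],[0,0,0]],"fingers":[100,100,100,100,100,100,100,100,100,100,100,100]}' >/dev/null
python3 plan.py -.55 -.93 12 0; python3 -c "
from h import *
W=cam('wrist');cv2.imwrite('pics/w3.png',W['im'])"
```

```text
t 5.25 j [-0.269  0.068  2.25   0.846  0.44  -2.866] w 0.08512900906529022 F [-0.1 -1.1  1.1] T [-0.09  0.26  0.05]
tcp out/up/along mm -78.0 89.8 -6.2 radius 118.982195402367 posangle -0.7152801705835902 tool lean -0.6061419447689591 side -0.002859354400178476
grasp angle -0.7002706386181344 r 137.88462668305152
travel mm [ 25.6   2.2 -55.8] twist deg [-1.3  3.   0.7]
```

View pics/w3.png

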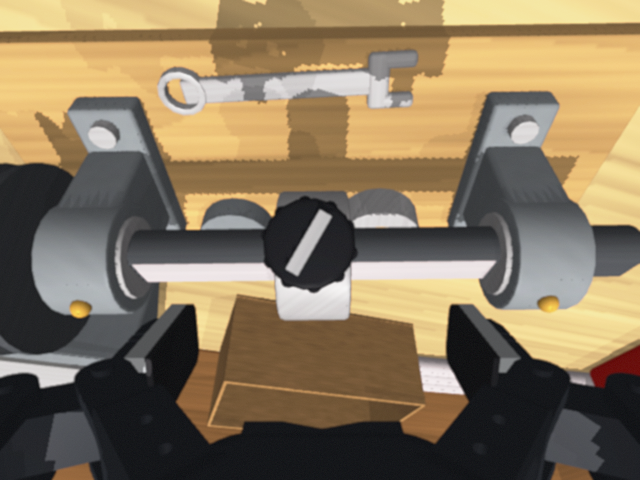

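The knob's top is at (310,243), centred between the fingers; the wrench lies well below. Now the approach at a lean of 0.45.

```bash
python3 -m creep '{"travel":[[0,0,0],[0,0,0],[4.2,0.3,-9.4],[4.2,0.3,-9.4],[4.2,0.3,-9.4],[4.2,0.3,-9.4],[4.2,0.3,-9.4],[3.6,0.7,-9],[0,0,0],[0,0,0]],"twist":[[-1.6,4.2,0.4],[-1.6,4.2,0.4],[0,0,0],[0,0,0],[0,0,0],[0,0,0],[0,0,0],[0,0,0],[0,0,0],[0,0,0]],"fingers":[100,100,100,100,100,100,100,100,100,100]}' >/dev/null
python3 plan.py -.45 -.93 12 0
```

```text
t 6.3 j [-0.195  0.244  2.156  0.588  0.407 -2.603] w 0.08518956868041869 F [-0.  -0.1  0.3] T [-0.05  0.18 -0.06]
tcp out/up/along mm -54.2 32.8 -0.9 radius 63.38188188837759 posangle -1.0264841765343784 tool lean -0.451729387300374 side 0.0009216220669222315
grasp angle -0.8970086849412628 r 79.9986810875183
travel mm [ 0.4 -0.8  0.6] twist deg [-0.   0.1 -0.1]
```

```bash
python3 -m creep '{"travel":[[0,0,0],[0,0,0],[0,0,0],[0,0,0],[0,0,0],[0,0,0],[0,0,0],[0,0,0]],"twist":[[0,0,0],[0,0,0],[0,0,0],[0,0,0],[0,0,0],[0,0,0],[0,0,0],[0,0,0]],"fingers":[0,0,0,0,0,0,0,0]}' 30
python3 chk.py; python3 - <<'E'
import numpy as np
n=np.array([.9458,.32476,0]);z=np.array([0,0,1.])
u=lambda a:np.sin(a)*n+np.cos(a)*z
k=np.linspace(-.93,.20,13);L=np.linspace(-.45,.20,13)
P=np.array([74*u(a)-12*u(b) for a,b in zip(k,L)])
print(np.diff(P,axis=0).round(1).tolist(), np.degrees(.65/12)*np.array([-.325,.946,0]))
E
```

```text
time_s: 7.1
eef_pos: [0.4948, 0.0088, 0.1435]
ee_rot: [[0.414, -0.85, -0.327], [0.142, -0.294, 0.945], [-0.899, -0.438, -0.001]]
force: [-3.7, -4.0, 5.1]
width: 0.0415
t 7.1 j [-0.195  0.243  2.156  0.588  0.407 -2.603] w 0.041503346639957535 F [-3.7 -4.   5.1] T [-0.48  0.44 -0.12]
tcp out/up/along mm -54.2 33.5 -0.5 radius 63.69455275703362 posangle -1.0164786878405954 tool lean -0.45291499410430214 side -0.00030069628310365465
grasp angle -0.8898984001690046 r 80.39958499498634
[[3.6, 1.2, 5.1], [4.1, 1.4, 4.7], [4.5, 1.5, 4.3], [4.8, 1.7, 3.8], [5.2, 1.8, 3.2], [5.4, 1.9, 2.7], [5.6, 1.9, 2.1], [5.8, 2.0, 1.5], [5.9, 2.0, 0.9], [6.0, 2.1, 0.3], [6.0, 2.0, -0.3], [5.9, 2.0, -0.9]] [-1.00864445  2.93593124  0.        ]
```

Gripped (41.5 mm). Swing in two halves.

```bash
python3 -m creep '{"travel":[[3.6,1.2,5.1],[4.1,1.4,4.7],[4.5,1.5,4.3],[4.8,1.7,3.8],[5.2,1.8,3.2],[5.4,1.9,2.7],[0,0,0]],"twist":[[-1,2.93,0],[-1,2.93,0],[-1,2.93,0],[-1,2.93,0],[-1,2.93,0],[-1,2.93,0],[0,0,0]],"fingers":[0,0,0,0,0,0,0]}' >/dev/null
python3 chk.py
```

```text
t 7.8 j [-0.08   0.331  1.867  0.068  0.83  -2.027] w 0.04081198708209026 F [-3.9 -7.5  6.6] T [-1.33  0.72 -0.18]
tcp out/up/along mm -24.9 56.8 -0.5 radius 61.99514280787795 posangle -0.41363253467524114 tool lean -0.12521584443608133 side 0.00047790051562128576
grasp angle -0.346358140819234 r 80.39220744667648
```

```bash
python3 -m creep '{"travel":[[5.6,1.9,2.1],[5.8,2,1.5],[5.9,2,0.9],[6,2.1,0.3],[6,2,-0.3],[5.9,2,-0.9],[0,0,0],[0,0,0]],"twist":[[-1,2.93,0],[-1,2.93,0],[-1,2.93,0],[-1,2.93,0],[-1,2.93,0],[-1,2.93,0],[0,0,0],[0,0,0]],"fingers":[0,0,0,0,0,0,0,0]}' >/dev/null
python3 chk.py;  python3 - <<'E'
from h import *
import pickle
T=cam("top");S=cam("scene");pickle.dump((T,S),open("ts.pkl","wb"))
cv2.imwrite("pics/s4.png",np.hstack([cv2.resize(c["im"][a:a+150,b:b+150],(400,400)) for c,a,b in((S,150,220),(T,180,250))]))
E
```

```text
t 8.6 j [ 0.     0.525  1.558 -0.065  1.243 -1.877] w 0.04114397817214213 F [ 2.5 -3.2 -3.7] T [-0.73 -0.36  0.09]
tcp out/up/along mm 12.3 60.2 -0.5 radius 61.45869507243015 posangle 0.2022670710852297 tool lean 0.19374458939832456 side 0.0014634675696272733
grasp angle 0.20025453229285206 r 80.45815005138431
```

View pics/s4.png

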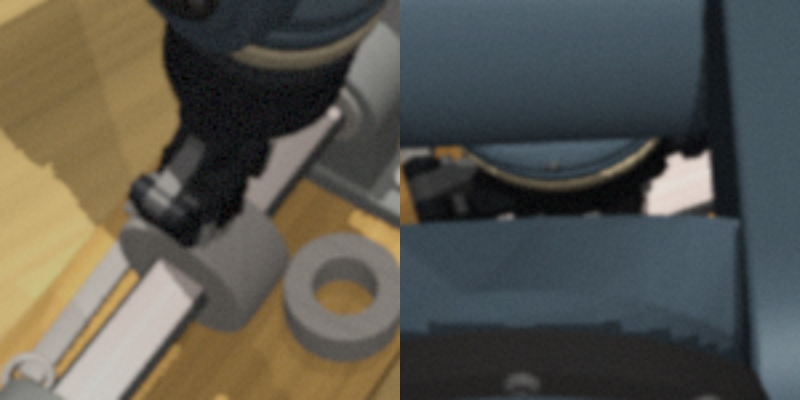

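The grip looks sound and the tool is at the flat's angle. I'll release and back off along the axis to verify the knob against the flat before tightening.

```bash
python3 -m creep '{"travel":[[0,0,0],[0,0,0],[0,0,0],[0,0,0],[0,0,0],[3,1,15.7],[3,1,15.7],[3,1,15.7],[3,1,15.7],[3,1,15.7],[3,1,15.7],[0,0,0],[0,0,0]],"twist":[[0,0,0],[0,0,0],[0,0,0],[0,0,0],[0,0,0],[0,0,0],[0,0,0],[0,0,0],[0,0,0],[0,0,0],[0,0,0],[0,0,0],[0,0,0]],"fingers":[100,100,100,100,100,100,100,100,100,100,100,100,100]}' >/dev/null
python3 chk.py;  python3 - <<'E'
from h import *
import pickle
W=cam("wrist");pickle.dump(W,open("w5.pkl","wb"));cv2.imwrite("pics/w5.png",W["im"])
m=np.array([.54619,.02588,.11]);ax=np.array([ 0.32476463,-0.94579487,0]);n=np.array([.9458,.32476,0]);z=np.array([0,0,1.])
for a in(.1,.15,.2,.25,.3):
    u=np.sin(a)*n+np.cos(a)*z; t=np.cos(a)*n-np.sin(a)*z
    print(a,"knob top",proj(W,m+.09*u),"flat edges s=.07/-.07",[proj(W,m+s*ax+.0115*u+k*.0135*t).round(1).tolist() for s in(.07,-.07) for k in(-1,1)])
for s in(.07,-.07):
    sil=[proj(W,m+s*ax+.018*(np.sin(t)*n+np.cos(t)*z))[1] for t in np.linspace(-3.14,3.14,200)];print("sil",min(sil),max(sil))
E
```

```text
t 10.0 j [ 0.01   0.467  1.408 -0.06   1.454 -1.88 ] w 0.08530688034227546 F [-0.5  0.3 -0.2] T [ 0.1  -0.06 -0.05]
tcp out/up/along mm 31.0 154.2 -0.7 radius 157.24081589076994 posangle 0.1984695655038501 tool lean 0.19644517590447141 side 0.001845287296579536
grasp angle 0.19825132247180718 r 176.24075127255674
0.1 knob top [322.89670344 241.88622278] flat edges s=.07/-.07 [[223.4, 204.9], [224.9, 242.5], [421.0, 204.9], [419.6, 242.4]]
0.15 knob top [322.89092052 250.24150487] flat edges s=.07/-.07 [[223.2, 205.8], [225.1, 243.1], [421.2, 205.8], [419.3, 243.0]]
0.2 knob top [322.88288635 258.4250586 ] flat edges s=.07/-.07 [[223.1, 206.7], [225.4, 243.6], [421.4, 206.7], [419.0, 243.6]]
0.25 knob top [322.87267729 266.39485252] flat edges s=.07/-.07 [[222.9, 207.7], [225.6, 244.1], [421.6, 207.7], [418.8, 244.0]]
0.3 knob top [322.86038591 274.1117341 ] flat edges s=.07/-.07 [[222.8, 208.8], [225.9, 244.6], [421.7, 208.7], [418.5, 244.5]]
sil 197.49073459266657 246.23536321333293
sil 197.48314557020984 246.1588045243815
```

View pics/w5.png

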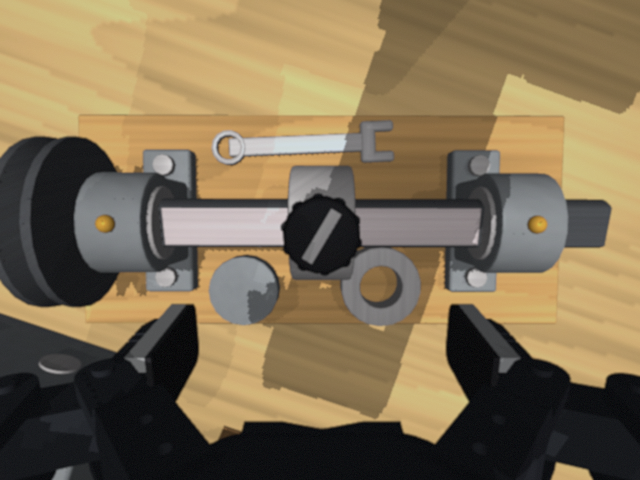

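The knob's bar centre is near (321,236), but 0.20 rad predicts row 258, so the collar is short at about 0.06 rad. I'll measure it properly.

```bash
cat > meas.py <<'E'
from h import *
import sys,pickle
W=pickle.load(open(sys.argv[1],"rb")); im=W["im"]; g=im.max(2)
m=np.array([.54619,.02588,.11]);ax=np.array([ 0.32476463,-0.94579487,0]);n=np.array([.9458,.32476,0]);z=np.array([0,0,1.])
k,s=blob(g<50,(321,236),25)
c,_=cv2.findContours((g<50).astype(np.uint8),cv2.RETR_EXTERNAL,cv2.CHAIN_APPROX_NONE)
c=min(c,key=lambda q:np.hypot(*(q[:,0].mean(0)-[321,236])) if len(q)>60 else 1e9)
M=np.zeros(g.shape,np.uint8); cv2.drawContours(M,[c],-1,1,-1)
bar=(M>0)&(g>75); ys,xs=np.nonzero(bar); print("blob",cv2.minEnclosingCircle(c),"bar",xs.mean(),ys.mean(),len(xs))
mm=cv2.moments(bar.astype(np.uint8),True); print("bar angle deg",np.degrees(.5*np.arctan2(2*mm["mu11"],mm["mu20"]-mm["mu02"])))
p=g[185:260,225:270].mean(1); q=g[185:260,375:420].mean(1); print(p.round().astype(int).tolist(),q.round().astype(int).tolist())
for h in(.09,.092):
  A=np.linspace(-.3,.5,161); R=[proj(W,m+h*(np.sin(a)*n+np.cos(a)*z))[1] for a in A]
  print("angle from bar",np.interp(ys.mean(),R,A))
E
python3 meas.py w5.pkl
```

```text
blob ((321.10504150390625, 234.29574584960938), 40.617919921875) bar 321.23002754820936 235.65702479338842 726
bar angle deg -59.32130134067868
[196, 196, 196, 198, 202, 204, 205, 205, 204, 203, 202, 201, 189, 146, 87, 50, 53, 55, 58, 61, 64, 71, 112, 172, 202, 205, 202, 201, 203, 205, 206, 206, 206, 205, 204, 204, 205, 207, 208, 209, 209, 209, 209, 209, 208, 207, 206, 206, 206, 207, 208, 207, 205, 203, 204, 204, 205, 205, 198, 167, 113, 80, 101, 124, 142, 169, 192, 200, 198, 186, 163, 140, 136, 142, 143] [122, 122, 121, 120, 121, 121, 121, 120, 120, 119, 118, 119, 115, 95, 64, 38, 37, 40, 42, 44, 46, 49, 68, 104, 129, 138, 139, 140, 142, 144, 145, 146, 144, 142, 141, 143, 144, 145, 145, 145, 145, 144, 145, 146, 145, 143, 142, 142, 142, 142, 142, 142, 141, 139, 139, 140, 140, 140, 136, 121, 88, 62, 81, 108, 121, 124, 124, 123, 123, 122, 123, 123, 123, 123, 123]
angle from bar 0.06322524617182317
angle from bar 0.06074866477943222
```

```bash
python3 plan.py .06 .06 14 0; python3 - <<'E'
import numpy as np
n=np.array([.9458,.32476,0]);z=np.array([0,0,1.])
u=lambda a:np.sin(a)*n+np.cos(a)*z
P=np.array([60*u(a) for a in np.linspace(.06,.21,4)]);print(np.diff(P,axis=0).round(1).tolist())
E
```

```text
t 10.05 j [ 0.01   0.467  1.408 -0.06   1.454 -1.88 ] w 0.08527194660842025 F [ 0.6 -0.2 -0.3] T [ 0.02 -0.07  0.01]
tcp out/up/along mm 30.8 153.7 -0.8 radius 156.78280547525043 posangle 0.19766356056795428 tool lean 0.1973222882993425 side 0.002171201587397543
grasp angle 0.19762667322777505 r 175.78276219851313
travel mm [-25.5  -9.5 -93.8] twist deg [ 2.4 -7.5 -0.1]
[[2.8, 1.0, -0.3], [2.8, 1.0, -0.4], [2.8, 1.0, -0.6]]
```

```bash
python3 -m creep '{"travel":[[-12,-4.5,0],[-12,-4.5,0],[-1.5,-0.5,-23.4],[0,0,-23.4],[0,0,-23.4],[0,0,-23.4],[0,0,0],[0,0,0],[0,0,0],[0,0,0],[0,0,0],[0,0,0],[0,0,0],[0,0,0],[0,0,0],[0,0,0]],"twist":[[1.2,-3.75,0],[1.2,-3.75,0],[0,0,0],[0,0,0],[0,0,0],[0,0,0],[0,0,0],[0,0,0],[0,0,0],[0,0,0],[0,0,0],[0,0,0],[0,0,0],[0,0,0],[0,0,0],[0,0,0]],"fingers":[100,100,100,100,100,100,100,100,0,0,0,0,0,0,0,0]}' 60 >/dev/null
python3 chk.py
python3 -m creep '{"travel":[[2.8,1,-0.3],[2.8,1,-0.4],[2.8,1,-0.6],[0,0,0],[0,0,0],[0,0,0]],"twist":[[-0.93,2.71,0],[-0.93,2.71,0],[-0.93,2.71,0],[0,0,0],[0,0,0],[0,0,0]],"fingers":[0,0,0,0,0,0]}' >/dev/null
python3 chk.py
```

```text
t 11.65 j [-0.025  0.446  1.67  -0.024  1.08  -1.916] w 0.04026901599015244 F [-2.3  2.9  6.9] T [ 0.32  0.4  -0.06]
tcp out/up/along mm 4.3 62.1 -0.2 radius 62.238066329007886 posangle 0.06930613823433154 tool lean 0.05764189459352081 side -0.0009270283066553654
grasp angle 0.0665781251378559 r 81.23706815180249
t 12.25 j [ 0.003  0.533  1.545 -0.071  1.259 -1.872] w 0.04061006524851816 F [3.  4.2 5.7] T [ 0.51 -0.17 -0.11]
tcp out/up/along mm 13.9 60.8 -0.2 radius 62.344594393964655 posangle 0.22478253835836254 tool lean 0.20620362452938165 side -0.0012919164530316005
grasp angle 0.22044308736657367 r 81.34206796744043
```

```bash
python3 -m creep '{"travel":[[0,0,0],[0,0,0],[0,0,0],[0,0,0],[0,0,0],[3,1,15.7],[3,1,15.7],[3,1,15.7],[3,1,15.7],[3,1,15.7],[3,1,15.7],[0,0,0],[0,0,0]],"twist":[[0,0,0],[0,0,0],[0,0,0],[0,0,0],[0,0,0],[0,0,0],[0,0,0],[0,0,0],[0,0,0],[0,0,0],[0,0,0],[0,0,0],[0,0,0]],"fingers":[100,100,100,100,100,100,100,100,100,100,100,100,100]}' >/dev/null
python3 -c "
from h import *
import pickle
W=cam('wrist');pickle.dump(W,open('w6.pkl','wb'));cv2.imwrite('pics/w6.png',W['im'])"; python3 meas.py w6.pkl; python3 chk.py
```

```text
blob ((322.9794006347656, 253.88340759277344), 42.308162689208984) bar 323.2082717872969 262.6735598227474 677
bar angle deg -57.981204007106996
[197, 196, 197, 197, 196, 197, 200, 204, 206, 206, 205, 204, 204, 203, 189, 142, 80, 50, 54, 57, 59, 62, 66, 87, 137, 184, 204, 205, 203, 203, 206, 208, 209, 209, 209, 208, 206, 206, 208, 210, 211, 211, 212, 212, 212, 211, 209, 208, 208, 208, 208, 209, 209, 208, 206, 205, 206, 206, 206, 208, 197, 155, 97, 82, 108, 124, 134, 155, 182, 198, 202, 195, 179, 153, 138] [123, 122, 123, 123, 122, 121, 121, 121, 122, 122, 121, 121, 120, 119, 113, 89, 55, 37, 39, 41, 43, 45, 47, 53, 80, 119, 138, 141, 141, 142, 145, 146, 147, 147, 145, 143, 143, 145, 146, 146, 147, 146, 146, 145, 147, 147, 146, 144, 143, 143, 144, 144, 144, 143, 142, 141, 141, 142, 142, 141, 135, 114, 78, 63, 85, 107, 120, 124, 126, 125, 125, 124, 125, 124, 124]
angle from bar 0.22334362824183962
angle from bar 0.21600246767972534
t 13.6 j [ 0.012  0.476  1.399 -0.066  1.467 -1.877] w 0.08557607993996938 F [1.  0.5 0.5] T [ 0.03 -0.08  0.01]
tcp out/up/along mm 31.4 153.0 0.0 radius 156.21057599402712 posangle 0.20259302071802465 tool lean 0.21007618338586379 side -0.000725113944473079
grasp angle 0.20340449655743933 r 175.21009946003278
```

View pics/w6.png

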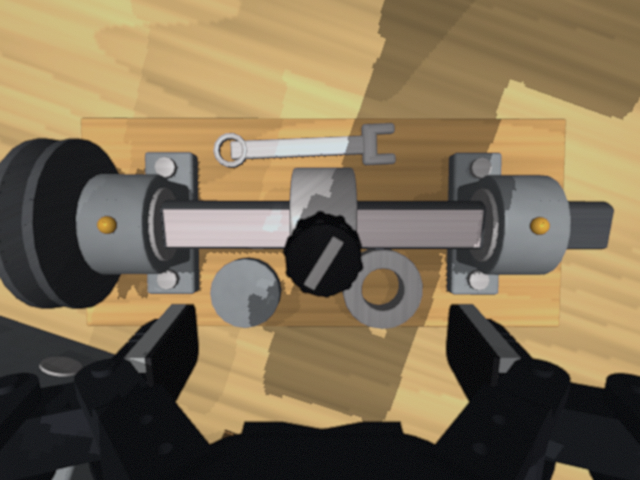

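The knob's bar is now at (323,263), an angle of about 0.215 against the flat's 0.195. That is aligned to about 0.02, and the screw is still loose because the bar hasn't turned. Next I'll regrip coaxially and turn clockwise.

```bash
python3 plan.py .21 .215 14 0
```

```text
t 13.6 j [ 0.012  0.476  1.399 -0.066  1.467 -1.877] w 0.08557607993996938 F [1.  0.5 0.5] T [ 0.03 -0.08  0.01]
tcp out/up/along mm 31.4 153.0 0.0 radius 156.21057599402712 posangle 0.20259302071802465 tool lean 0.21007618338586379 side -0.000725113944473079
grasp angle 0.20340449655743933 r 175.21009946003278
travel mm [-17.6  -6.  -94.4] twist deg [ 0.   0.  -0.1]
```

```bash
python3 -m creep '{"travel":[[-3.5,-1.2,-18.9],[-3.5,-1.2,-18.9],[-3.5,-1.2,-18.9],[-3.5,-1.2,-18.9],[-3.6,-1.2,-18.8],[0,0,0],[0,0,0],[0,0,0],[0,0,0],[0,0,0],[0,0,0],[0,0,0],[0,0,0],[0,0,0]],"twist":[[0,0,0],[0,0,0],[0,0,0],[0,0,0],[0,0,0],[0,0,0],[0,0,0],[0,0,0],[0,0,0],[0,0,0],[0,0,0],[0,0,0],[0,0,0],[0,0,0]],"fingers":[100,100,100,100,100,100,0,0,0,0,0,0,0,0]}' 60 >/dev/null
python3 chk.py
python3 -m creep '{"travel":[[0,0,0],[0,0,0],[0,0,0],[0,0,0],[0,0,0],[0,0,0],[0,0,0],[0,0,0],[0,0,0],[0,0,0],[0,0,0],[0,0,0],[0,0,0]],"twist":[[-0.99,-0.34,-4.89],[-0.99,-0.34,-4.89],[-0.99,-0.34,-4.89],[-0.99,-0.34,-4.89],[-0.99,-0.34,-4.89],[-0.99,-0.34,-4.89],[-0.99,-0.34,-4.89],[-0.99,-0.34,-4.89],[-0.99,-0.34,-4.89],[-0.99,-0.34,-4.89],[-0.99,-0.34,-4.89],[-0.99,-0.34,-4.89],[0,0,0]],"fingers":[0,0,0,0,0,0,0,0,0,0,0,0,0]}' >/dev/null
python3 chk.py
```

```text
t 15.0 j [ 0.003  0.534  1.544 -0.071  1.26  -1.872] w 0.040271945088776295 F [-1.2  3.7  5.4] T [ 0.46  0.22 -0.12]
tcp out/up/along mm 13.8 60.7 -0.2 radius 62.22890098138573 posangle 0.22396977216370903 tool lean 0.2072651015174483 side -0.0009587471776583312
grasp angle 0.22006250956798593 r 81.22686407837955
t 16.3 j [ 0.004  0.535  1.543 -0.073  1.263 -0.82 ] w 0.04030207766720188 F [-1.6  2.5  6.7] T [ 0.02  0.49 -0.17]
tcp out/up/along mm 13.7 60.7 -0.1 radius 62.23238897380432 posangle 0.22170722065126666 tool lean 0.20963439577853024 side -0.002466132053887497
grasp angle 0.21888345916796365 r 81.23127311321409
```

```bash
python3 -m creep '{"travel":[[0,0,0],[0,0,0],[0,0,0],[0,0,0]],"twist":[[-0.99,-0.34,-4.89],[-0.99,-0.34,-4.89],[-0.99,-0.34,-4.89],[0,0,0]],"fingers":[0,0,0,0]}' >/dev/null
python3 chk.py|head -1
python3 -m creep '{"travel":[[0,0,0],[0,0,0],[0,0,0]],"twist":[[-0.99,-0.34,-4.89],[-0.99,-0.34,-4.89],[0,0,0]],"fingers":[0,0,0]}' >/dev/null
python3 chk.py|head -1
python3 -m creep '{"travel":[[0,0,0],[0,0,0],[0,0,0]],"twist":[[-0.99,-0.34,-4.89],[-0.99,-0.34,-4.89],[0,0,0]],"fingers":[0,0,0]}' >/dev/null
python3 chk.py
```

```text
t 16.7 j [ 0.004  0.535  1.543 -0.073  1.263 -0.558] w 0.04019348535190964 F [-1.6  2.7  5.8] T [ 0.04  0.55 -0.16]
t 17.0 j [ 0.004  0.535  1.543 -0.073  1.264 -0.384] w 0.04043411433699589 F [-1.4  1.8  6.3] T [ 0.1   0.66 -0.16]
t 17.3 j [ 0.003  0.535  1.542 -0.076  1.264 -0.21 ] w 0.04047102291589714 F [-0.  -8.9  5.3] T [-1.5   0.04  0.33]
tcp out/up/along mm 13.5 60.8 1.6 radius 62.32767803943588 posangle 0.21877684426398963 tool lean 0.21107013491212936 side -0.005337234146092046
grasp angle 0.21697640796983417 r 81.32697767142993
```

```bash
python3 -m creep '{"travel":[[0,0,0],[0,0,0],[0,0,0]],"twist":[[-0.79,-0.27,-3.9],[0,0,0],[0,0,0]],"fingers":[0,0,0]}' >/dev/null
python3 chk.py
```

```text
t 17.6 j [ 0.003  0.535  1.542 -0.076  1.264 -0.143] w 0.04057722172426997 F [-0.6 -7.2  6.5] T [-1.18  0.21  0.62]
tcp out/up/along mm 13.4 60.8 1.4 radius 62.28621431261194 posangle 0.2173743129569444 tool lean 0.21140244748429105 side -0.0046229362389773095
grasp angle 0.2159784520107216 r 81.28575436597255
```

Axial torque climbs steadily (−0.16 → 0.33 → 0.62 N m), so the screw is on its stop. Release, back off and check.

```bash
python3 -m creep '{"travel":[[0,0,0],[0,0,0],[0,0,0],[0,0,0],[0,0,0],[0,0,0],[3.3,1.1,16],[3.3,1.1,16],[3.3,1.1,16],[3.3,1.1,16],[3.3,1.1,16],[3.3,1.1,16],[3.3,1.1,16],[0,0,0],[0,0,0]],"twist":[[0,0,0],[0,0,0],[0,0,0],[0,0,0],[0,0,0],[0,0,0],[0,0,0],[0,0,0],[0,0,0],[0,0,0],[0,0,0],[0,0,0],[0,0,0],[0,0,0],[0,0,0]],"fingers":[100,100,100,100,100,100,100,100,100,100,100,100,100,100,100]}' >/dev/null
python3 chk.py; python3 - <<'E'
from h import *
import pickle
W=cam('wrist');pickle.dump(W,open('w7.pkl','wb'));cv2.imwrite('pics/w7.png',W['im'])
m=np.array([.54619,.02588,.11]);n=np.array([.9458,.32476,0]);z=np.array([0,0,1.])
for a in(.1,.15,.2,.25,.3): print(a,"knob top",proj(W,m+.091*(np.sin(a)*n+np.cos(a)*z)))
E
```

```text
t 19.1 j [ 0.016  0.475  1.357 -0.067  1.512 -0.149] w 0.0857197237821993 F [ 0.6  0.7 -1.2] T [ 0.05 -0.12 -0.  ]
tcp out/up/along mm 37.5 171.0 0.2 radius 175.03838478853703 posangle 0.21562423333804911 tool lean 0.21251191460824762 side -0.0017154533168100372
grasp angle 0.2153194796367782 r 194.038276609818
0.1 knob top [303.19102912 249.40751699]
0.15 knob top [310.99252335 248.40799702]
0.2 knob top [318.85943435 247.29124877]
0.25 knob top [326.75042639 246.06265772]
0.3 knob top [334.62375957 244.72854146]
```

View pics/w7.png

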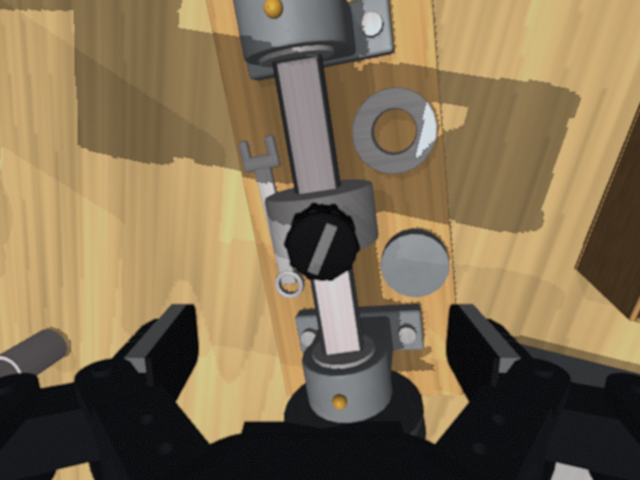

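```bash
python3 - <<'E'
from h import *
import pickle
m=np.array([.54619,.02588,.11]);ax=np.array([ 0.32476463,-0.94579487,0]);n=np.array([.9458,.32476,0]);z=np.array([0,0,1.])
for f,c0 in(("w6.pkl",(323,255)),("w7.pkl",(321,243))):
    W=pickle.load(open(f,"rb"));g=W["im"].max(2)
    M=np.zeros(g.shape,np.uint8);cv2.circle(M,c0,30,1,-1)
    ys,xs=np.nonzero((M>0)&(g>75)); p=np.c_[xs,ys].astype(np.float32)
    k=p.mean(0); d=cv2.fitLine(p,2,0,.01,.01)[:2,0]
    A,B=[plane(W,k+s*d*15,.11+.091*np.cos(.21)) for s in(-1,1)]; v=B-A
    X=(A+B)/2-m; t=np.cos(.21)*n-np.sin(.21)*z
    print(f,k,"n-offset angle",np.arcsin(X@n/.091),"bar dir deg (n vs ax)",np.degrees(np.arctan2(v@ax,v@n)))
E
```

```text
w6.pkl [324.5276  260.51135] n-offset angle 0.20664092036463966 bar dir deg (n vs ax) -147.89900033331236
w7.pkl [322.1315  247.88582] n-offset angle 0.2194801323833838 bar dir deg (n vs ax) -59.36509268716404
```

```bash
python3 -c "
from workcell import bot
print(bot.sign_off())"
```

```text
the job is handed in; nothing more can be done
None
```

I turned the collar until its set screw faced the flat, tightened the knob clockwise to its stop, let go and backed off. I handed the job in at about 19 s; no verdict was reported.

- **Facing the flat:** in the last wrist view the screw leans about 0.22 rad and the flat about 0.195 rad. That is an error of roughly 0.02 rad against the 0.12 allowed.
- **Tightness:** the tool turned 99° but the knob only 88.5° (1.54 rad). The axial torque climbed over the last 15° or so, so the grip was slipping against the stop. This is inferred, as the screw's angle can't be read directly. A stop at 2.1 rad would mean it started near 0.56, which is inside the stated range.
- **Clearance and loose parts:** the gripper is open and about 85 mm off the knob. The wrench, spare collar and bearing cap look undisturbed in the pictures; I did not measure them.

Two things went wrong on the way:
- **First approach:** it ran into joint 6's limit, so I gripped the knob with less tilt instead.
- **First swing:** it left the collar at about 0.06 rad, roughly 0.14 short. The close look caught this, and a second grip corrected it before tightening.

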